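Load the mixer's tube holder and set its wing screw

ROBOT

A 6-joint arm with a two-finger parallel gripper is mounted at the origin on the work surface. World frame = base frame: x ahead of the robot, y to its left, z up, the work surface at z = 0. Lengths are in m, angles in rad, forces in N, time in s.
With the tool pointing down it reaches from about 0.3 to 0.95 m from the base axis. Payload 3.1 kg.
Tool frame: the origin (TCP) lies at the very end of the fingers, on their centre line; the grasp point (between the pads) lies 19 mm behind it; z points along the fingers, y is the line along which they close (so a half turn about z gives the same grasp; the last joint's range is limited). The gripper opens to 85 mm and grips with 20 to 120 N. Pads are 22 mm wide; open, the fingers measure 114 mm over their backs; the gripper's body (76 mm by 85 mm) begins 54 mm behind the grasp point. The pads swing forward as they close: fully open they stand 13 mm farther back than shut.
Start: joints at [1.04, 0.308, 1.634, -0, 1.2, -0.07], TCP at [0.278, 0.56, 0.231] pointing down, gripper open.
Joint ranges: [-3.06, 3.06], [-0.79, 1.96], [0.05, 2.63], [-1.19, 4.34], [0.05, 2.64], [-2.94, 2.94]. Speed limits (rad/s): [2.79, 2.79, 3.14, 3.14, 3.14, 3.14].

INTERFACE

Orientations are given as a unit quaternion [x, y, z, w].
In Python, from station import env gives the robot as it stands. Calls block until the motion is done:
- env.movep(position, orientation): joint-space move of the TCP to a pose.
- env.movel(position, ori=None, rate=0.15): straight line of the TCP; ori=None keeps the orientation; rate is the mean speed in m/s.
- env.move_j(angles): joint-space move.
- env.release() and env.grasp(force=None): open the fingers fully, or close them until they stop; force is the grip in N (None keeps the last).
- env.sleep(seconds).
- env.solve_ik(position, orientation): joint angles nearest the present ones, or None.
- env.get_state(): the state.
- env.grab_frame(name): name is "scene" or "side" or "wrist"; returns the picture (480x640x3 uint8, red, green, blue); there is no depth.
- env.get_calibration(name): a dict with "camera_matrix" (3x3 intrinsics, pixels), "R" (3x3) and "t" (3): a world point X has camera coordinates R X + t; the wrist camera has in their place "T_tool_cam" (4x4, takes a point from camera to tool coordinates, whose origin is the TCP and whose axes are the flange's). Camera axes: x right, y down, z forward; pixel columns grow to the right and rows downward; lengths in m; the calibration is good to about 2 mm. The wrist camera is an equidistant fisheye: a pixel r from the principal point sees the ray r / f radians off the axis. A picture is of the moment at which its call begins: read the wrist's pose just before it. get_calibration takes no time and is no camera call.
A pose or a line that the arm cannot do raises env.IKError and nothing moves.
- env.hand_in(): hands the job in; it is judged then, once.
Trained networks look in the newest picture that a camera, given by its name, has taken for a name from the list of things; names that differ only in an ending like _2 or _b are one class to them, and where a whole thing is asked for, a point or a joint stands for the part that bears it (a point fixed in the world has none). Each returns a list of dicts, best first, with "confidence" (0 to 1); they miss things now and then, are a little off and sometimes report something else, mostly with a low value. They report only what shows in the picture. A call takes as long as a camera call.
- env.look_for(target, camera): "point" ([column, row] in pixels, amid what is visible of it).
- env.pinpoint(target, camera): "point" ([column, row] in pixels: a listed point, or the origin of a listed thing).
The state is a dict: "t": time; "joint_positions": joint angles; "qvel": joint speeds; "joint_torque": joint torques, N m; "ee_pos": TCP position; "tcp_rot": TCP orientation; "wrist_force": force on the tool from outside, world axes, zero at the start; "torque": the same for the moment, N m; "finger_gap": finger opening in m; "grip_force": force on a finger pad.
Only numpy, scipy, OpenCV 4.12 (cv2) and the standard library are available. Lean on these libraries where they do the work, as an engineer would, in place of code of your own. Each camera call takes 0.05 s, during which the arm holds its last target. There are 200 camera calls.

TASK

Take the tall sample tube out of the rack and slide it fully down into the empty bore of the metal tube holder, and let it go. Then turn the holder's wing screw clockwise until it seats, back it off a quarter turn so that the tube is not pinched, and finish while still gripping the screw there, without letting go. Leave the short tubes, the jar, the beaker and the spatula where they are.

Things in the scene. Friction and masses are not known exactly. Their poses are not given: they have to be found in the camera images.
- tube: The tall sample tube: off-white, straight, 29 mm diameter, 115 mm long, with a blue screw cap (34 mm diameter, the top 20 mm) and a foot that tapers to 14 mm over its lowest 14 mm. About 50 g. Origin at the centre of its underside, z up along the tube. It starts upright in one of the three holes of the rack, its cap well above the two short tubes' caps.
- rack: White plastic tube rack, a fixed block 62 mm (its x) by 190 mm (its y) by 50 mm high. Origin at the centre of its underside. Three round holes in a row along its y, at y = -58, 0 and 58 mm, 31 mm wide and 40 mm deep (hole floor 10 mm above the bench). Each holds a tube, in any order.
- bore_mouth (a point): Centre of the mouth of the holder's bore, 80 mm above the bench, in the top of a square aluminium tower 56 mm wide. Bore 30.5 mm wide, 62 mm deep (floor 18 mm above the bench): a tube fully home stands with its cap top 133 mm above the bench. z up.
- holder: The fixed tube holder: a grey base plate 86 mm (x) by 176 mm (y) by 12 mm carrying the bore tower at y = +46 mm and a pillar 36 mm square with the wing screw on top at y = -46 mm. Origin at the centre of its underside.
- screw_grip (a point): Point on the vertical axis of the steel wing screw, at mid height of its wing, 105 mm above the bench. The wing is an upright flat bar 46 mm long (along this point's x axis, which turns with the screw), 10 mm thick (y), and 28 mm high (91 to 119 mm above the bench), on a round hub 20 mm wide (80 to 92 mm above the bench). Grip it across its 10 mm from above.
- screw (a joint): Turn of the wing screw in rad. 0 = seated, at a hard stop; grows as the screw is backed off (counter-clockwise from above), so clockwise lowers it. It starts 0.7 to 1.45 rad (40 to 85 degrees) short of the stop. It turns against a light friction of about 0.06 N m, stays where it is left, and its height does not change noticeably.
- short_a: A short tube in the rack, the same as the tall one but 75 mm long; to be left. Origin at the centre of its underside.
- short_b: The other short tube in the rack, 75 mm long; to be left. Origin at the centre of its underside.
- jar: Small amber jar with a white lid, 60 mm wide, 75 mm high, beyond the rack and the holder; to be left. Origin at the centre of its underside.
- beaker: Glass beaker, 70 mm wide, 90 mm high, beyond the rack; to be left. Origin at the centre of its underside.
- spatula: Thin steel lab spatula 165 mm long, 11 mm wide, 5 mm thick, lying on the bench between the rack and the holder, pointing away from the robot; to be left. Origin near its middle, on the bench.

How it is judged:
On the way, in this order (a step that is already met when the one before it is completed fails the run):
1. the tall tube stands fully down in the holder's bore and is let go (z of tube in the frame of bore_mouth below -0.057 m and horizontal distance between tube and bore_mouth below 0.004 m and angle between tube's own z axis and vertical below 0.08 rad and contact force between the fingers and tube below 0.1 N), for 0.2 s.
2. the screw is turned clockwise until it seats (value of joint screw below 0.06 rad), for 0.1 s.
At the end, for the whole second after the job is handed in: The tall tube stands let go and upright (0.08 rad) in the bore, at least 57 of its 62 mm deep and within 4 mm of its axis; the screw, seated before (below 0.06 rad), is a quarter turn back (1.30 to 1.84 rad), still, and gripped by the fingers with more than 2 N (all of step 1 and value of joint screw between 1.3 and 1.84 rad and velocity of joint screw between -0.1 and 0.1 rad/s and contact force between the fingers and screw above 2 N); the arm keeps its last pose, push and grip.
It fails at once if the jar, beaker or spatula is shifted by more than 40 mm, or a short tube by more than 20 mm (distance of any of short_a, short_b from where it was at the start of the episode above 0.02 m or distance of any of jar, beaker, spatula from where it was at the start of the episode above 0.04 m).
It also fails if it takes over 61 s, if anything falls off the work surface, if the arm or the gripper's body presses on something with over 40 N, if the wrist force passes 120 N, or if a joint passes its speed limit or range.

## Working session

There is one attempt and no reset: what is moved stays moved. The work goes in short steps, each a Python script; the robot and the scene stay as the last script left them, time stands still between calls to the robot, and variables do not carry over. Pictures are saved under pics/ and viewed, at most 10 in all, crops included, and the job is handed in when it is done.

```bash
mkdir -p pics; ls
python3 - <<'E'
from station import env
import cv2, numpy as np
s=env.get_state(); print(s)
for c in ("scene","side","wrist"):
    im=env.grab_frame(c); cv2.imwrite(f"pics/{c}0.png",im[:,:,::-1])
    cal=env.get_calibration(c); print(c,{k:np.round(v,4).tolist() if not isinstance(v,str) else v for k,v in cal.items()})
    for n in ("tube","rack","bore_mouth","holder","screw_grip","short_a","spatula","jar","beaker"):
        print(n,[(np.round(d["point"],1).tolist(),round(d["confidence"],2)) for d in env.pinpoint(n,c)[:3]])
print(env.get_state()["t"])
E
```

```text
pics
{'t': 0.0, 'joint_positions': array([ 1.04032829e+00,  3.09008108e-01,  1.63519035e+00, -9.89034135e-07,
        1.19969066e+00, -6.96938893e-02]), 'qvel': array([-7.47108677e-04,  3.97753906e-05,  8.79255431e-04,  7.26524001e-04,
       -2.41162730e-04, -6.73700558e-04]), 'joint_torque': array([-2.18240359e-06, -4.15253627e+01, -2.76662886e+01,  3.42121348e-05,
        1.02744496e-02,  9.75995476e-06]), 'ee_pos': array([0.27750627, 0.55909793, 0.23004333]), 'tcp_rot': array([ 2.28354062e-01,  9.73577477e-01, -1.09706122e-03, -3.38975932e-04]), 'wrist_force': array([-0.14147357, -0.6039838 , -0.89818899]), 'torque': array([ 0.01914581, -0.00664163,  0.02145285]), 'grip_force': 0.0, 'finger_gap': 0.0851727631616631}
scene {'camera_matrix': [[589.261, 0.0, 326.8236], [0.0, 589.261, 236.0669], [0.0, 0.0, 1.0]], 'R': [[0.346, 0.9382, -0.0113], [0.5344, -0.207, -0.8195], [-0.7711, 0.2775, -0.573]], 't': [-0.248, -0.2475, 1.7203]}
tube [([407.1, 234.0], 0.75)]
rack [([390.4, 249.8], 0.84)]
bore_mouth [([208.0, 247.4], 0.65)]
holder [([190.3, 275.8], 0.9)]
screw_grip [([160.9, 230.4], 
[... 280 characters left out ...]
073], [-0.3104, -0.6862, -0.6579], [0.2623, 0.6034, -0.753]], 't': [-0.5222, 0.2796, 0.7539]}
tube [([263.8, 197.7], 0.63)]
rack [([282.6, 216.6], 0.91)]
bore_mouth [([368.3, 392.7], 0.92)]
holder [([358.5, 452.5], 0.65)]
screw_grip []
short_a [([301.8, 231.5], 0.72), ([282.8, 215.3], 0.72)]
spatula []
jar [([440.7, 286.0], 0.7)]
beaker [([375.4, 220.5], 0.72)]
wrist {'camera_matrix': [[371.6483, 0.0, 317.3569], [0.0, 371.6483, 241.2938], [0.0, 0.0, 1.0]], 'T_tool_cam': [[-0.0001, -0.9626, -0.271, 0.0692], [1.0, -0.0003, 0.0007, -0.0003], [-0.0007, -0.271, 0.9626, -0.1425], [0.0, 0.0, 0.0, 1.0]]}
tube []
rack []
bore_mouth []
holder []
screw_grip []
short_a []
spatula []
jar []
beaker []
1.5
```

```bash
cat > h.py <<'E'
from station import env
import cv2, numpy as np
from scipy.spatial.transform import Rotation as Rn
def ray(c,uv,pose=None):
    """origin and direction of a pixel's ray in the world; pose=(pos,quat) for the wrist"""
    k=env.get_calibration(c); K=np.array(k["camera_matrix"])
    d=np.array([(uv[0]-K[0,2])/K[0,0],(uv[1]-K[1,2])/K[1,1],1.])
    if c!="wrist":
        R=np.array(k["R"]); return -R.T@np.array(k["t"]),R.T@d
    th=np.hypot(*d[:2]); d=np.array([*(d[:2]/max(th,1e-9)*np.sin(th)),np.cos(th)])
    T=np.array(k["T_tool_cam"]); R=Rn.from_quat(pose[1]).as_matrix()
    return R@T[:3,3]+pose[0],R@T[:3,:3]@d
def atz(c,uv,z,pose=None):
    o,d=ray(c,uv,pose); return o+d*(z-o[2])/d[2]
def proj_wrist(X,pose):
    k=env.get_calibration("wrist"); K=np.array(k["camera_matrix"]); T=np.array(k["T_tool_cam"])
    p=Rn.from_quat(pose[1]).as_matrix().T@(np.array(X)-pose[0]); p=T[:3,:3].T@(p-T[:3,3])
    r=np.hypot(p[0],p[1]); th=np.arctan2(r,p[2]); return K[0,0]*th*p[:2]/r+K[:2,2]
def down(yaw):
    """tool z down, tool y (closing line) at angle yaw from world x"""
    y=np.array([np.cos(yaw),np.sin(yaw),0]); z=np.array([0,0,-1.]); return Rn.from_matrix(np.c_[np.cross(y,z),y,z]).as_quat()
E
python3 - <<'E'
from h import *
P={"tube":(.01,(407.1,234),(263.8,197.7)),"rack":(0,(390.4,249.8),(282.6,216.6)),"bore":(.08,(208,247.4),(368.3,392.7)),"holder":(0,(190.3,275.8),(358.5,452.5)),"short1":(.01,(369,254.1),(301.8,231.5)),"short2":(.01,(389.3,245.9),(282.8,215.3)),"jar":(0,(311.1,329.4),(440.7,286)),"beaker":(0,(387.8,295.9),(375.4,220.5))}
for n,(z,a,b) in P.items(): print(n,atz("scene",a,z).round(4),atz("side",b,z).round(4))
print("screw",atz("scene",(160.9,230.4),.105),"spat",atz("scene",(296.1,233.6),0))
a=cv2.imread("pics/scene0.png");b=cv2.imread("pics/side0.png")
cv2.imwrite("pics/both.png",np.vstack([cv2.resize(a[160:380,100:480],(760,300)),cv2.resize(b[100:480,130:530],(400,300)).copy() if 0 else cv2.copyMakeBorder(cv2.resize(b[100:480,130:530],(316,300)),0,0,0,444,cv2.BORDER_CONSTANT)]))
E
```

```text
tube [0.5668 0.251  0.01  ] [0.574  0.2491 0.01  ]
rack [0.5962 0.1956 0.    ] [0.5908 0.1995 0.    ]
bore [ 0.5531 -0.1953  0.08  ] [ 0.5525 -0.2005  0.08  ]
holder [ 0.5281 -0.2384  0.    ] [ 0.5244 -0.2373  0.    ]
short1 [0.6059 0.1391 0.01  ] [0.6051 0.1436 0.01  ]
short2 [0.5942 0.1933 0.01  ] [0.5893 0.1933 0.01  ]
jar [ 0.772 -0.052  0.   ] [ 0.7672 -0.0502  0.    ]
beaker [ 0.7364  0.1236 -0.    ] [0.7386 0.122  0.    ]
screw [ 0.49494355 -0.27754972  0.105     ] spat [0.45955434 0.01863206 0.        ]
```

View pics/side0.png

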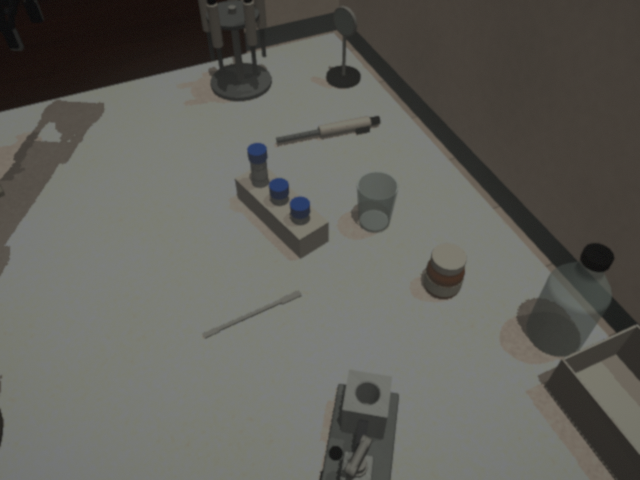

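View pics/scene0.png

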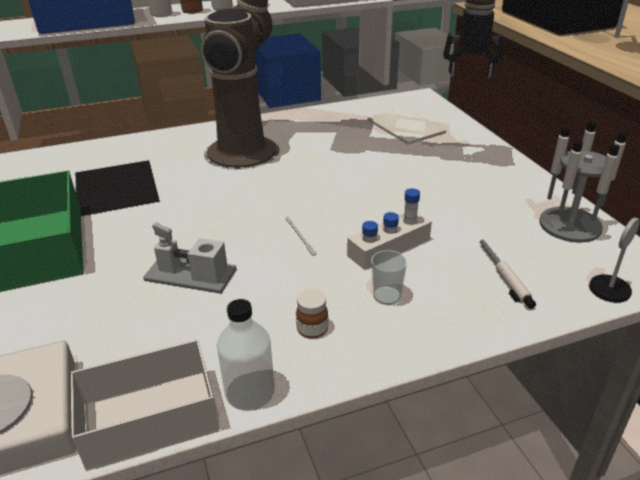

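The side view shows the tall tube's cap at (258,153), the short caps at (279,189) and (300,208), the bore mouth at (368,392) and the wing near (358,455). The scene view agrees: tall cap at (412,197), wing at (163,231). Next I'll look at the holder and then the tube with the wrist camera.

```bash
cat >> h.py <<'E'
def look(names,pic=None):
    s=env.get_state(); pose=(np.array(s["ee_pos"]),np.array(s["tcp_rot"])); im=env.grab_frame("wrist")
    if pic: cv2.imwrite(pic,im[:,:,::-1]); print("pose",pose)
    out={}
    for n,z in names.items():
        r=env.pinpoint(n,"wrist"); out[n]=[atz("wrist",d["point"],z,pose) for d in r]
        print(n,[(np.round(d["point"],1).tolist(),round(d["confidence"],2),p[:2].round(4).tolist()) for d,p in zip(r,out[n])])
    return pose,out
E
python3 - <<'E'
from h import *
H=dict(bore_mouth=.08,screw_grip=.105,holder=0)
env.movep([.50,-.235,.28],down(-.63)); print(env.get_state()["t"],env.get_state()["joint_positions"].round(2))
look(H,"pics/w1.png")
env.movep([.57,.25,.27],down(.31)); print(env.get_state()["t"],env.get_state()["joint_positions"].round(2))
look(dict(tube=.01,short_a=.01,rack=0),"pics/w2.png")
print(env.get_state()["t"])
E
```

```text
4.4083 [-0.52  0.13  1.75  0.    1.26  0.11]
pose (array([ 0.50032887, -0.23429143,  0.27994902]), array([ 8.91122215e-01,  4.53763350e-01,  8.33318212e-05, -1.12334149e-04]))
bore_mouth [([341.2, 149.9], 0.87, [0.5523, -0.1991])]
screw_grip [([340.0, 257.4], 0.57, [0.4954, -0.2749])]
holder [([333.1, 190.5], 0.67, [0.5207, -0.2363])]
6.3917 [ 0.34  0.27  1.6  -0.    1.27  0.03]
pose (array([0.5704084 , 0.24884786, 0.2700502 ]), array([ 5.90057276e-01,  8.07361333e-01, -1.61067151e-04,  2.50421862e-04]))
tube [([319.6, 199.2], 0.72, [0.5714, 0.2529])]
short_a [([317.9, 251.2], 0.75, [0.5877, 0.1956]), ([314.7, 296.7], 0.61, [0.6013, 0.1406])]
rack [([317.2, 250.0], 0.86, [0.5875, 0.1938])]
6.5917
```

View pics/w1.png

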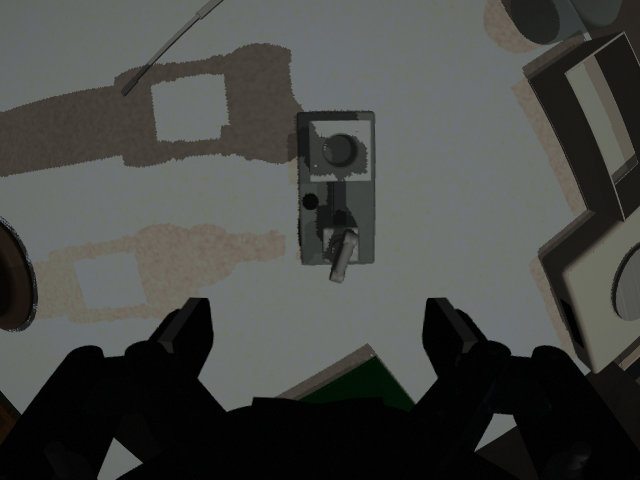

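View pics/w2.png

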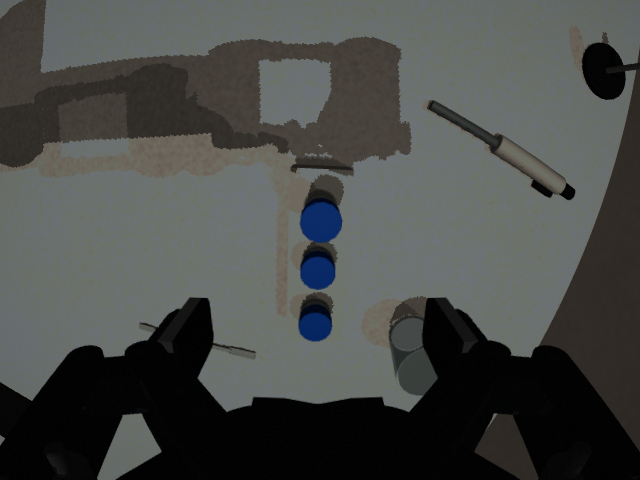

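w1 shows the bore centre at about (340,150) and the wing running from about (337,277) to (350,237). w2 shows the tall cap's top at (321,220), with the short caps at (318,270) and (315,322). I'll refine these with segmentation.

Run:
```python
from h import *
p1=(np.array([ 0.50032887, -0.23429143,  0.27994902]), np.array([ 8.91122215e-01,  4.53763350e-01,  8.33318212e-05, -1.12334149e-04]))
p2=(np.array([0.5704084 , 0.24884786, 0.2700502 ]), np.array([ 5.90057276e-01,  8.07361333e-01, -1.61067151e-04,  2.50421862e-04]))
w2=cv2.imread("pics/w2.png"); b,g,r=cv2.split(w2.astype(int))
# bright blue top disc only (side of the cap is darker)
m=((b>100)&(b>2*r)).astype(np.uint8)
n,l,st,c=cv2.connectedComponentsWithStats(m)
for i in range(1,n):
    if st[i,4]>200:
        z=.125 if c[i,1]<245 else .085
        cs,_=cv2.findContours((l==i).astype(np.uint8),0,1); q=np.array([atz("wrist",p[0],z,p2)[:2] for p in cs[0]])
        (x,y),rad=cv2.minEnclosingCircle(q.astype(np.float32)); print("cap",c[i].round(1),st[i,4],x,y,"dia",2*rad)
for uv in [(340,150),(341.2,149.9)]: print("bore",atz("wrist",uv,.08,p1)[:2])
a=atz("wrist",(337,277),.119,p1);e=atz("wrist",(350,237),.119,p1);print("wing",a,e,np.linalg.norm(e-a),np.degrees(np.arctan2(*(e-a)[1::-1])))
w1=cv2.imread("pics/w1.png"); cv2.imwrite("pics/w1c.png",cv2.resize(cv2.convertScaleAbs(w1[100:300,270:400],alpha=1.5),None,fx=3,fy=3,interpolation=cv2.INTER_CUBIC)[:600])
```

```text
cap [320.8 222.2] 1204 0.571526825428009 0.2527410387992859 dia 0.032435014843940735
cap [317.2 271.7] 709 0.5865914225578308 0.19655241072177887 dia 0.03201236575841904
bore [ 0.55165012 -0.19823458]
bore [ 0.5525996  -0.19879732]
wing [ 0.48514517 -0.28361029  0.119     ] [ 0.51493343 -0.26047698  0.119     ] 0.03771591693062441 37.83260570717254
```

View pics/w1c.png

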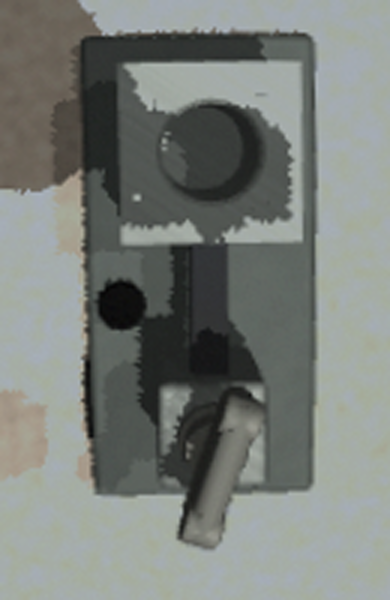

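Run:
```python
from h import *
def rep(m):
    s=env.get_state(); print(m,round(s["t"],2),s["ee_pos"].round(4),s["wrist_force"].round(1),"gap",round(s["finger_gap"],4),"F",round(s["grip_force"],1)); return s
env.movep([.5715,.2525,.15],down(.31)); env.movel([.5715,.2525,.096],rate=.08); rep("at")
env.grasp(40); s=rep("grip")
assert s["finger_gap"]>.025
env.movel([.5715,.2525,.235],rate=.12); rep("up")
env.movep([.552,-.1987,.235],down(-.63)); rep("over")
env.movel([.552,-.1987,.175],rate=.12); env.sleep(.2); rep("above")
for c in ("side","wrist"): cv2.imwrite(f"pics/{c}3.png",env.grab_frame(c)[:,:,::-1])
a=cv2.imread("pics/side3.png")[300:480,270:470]; b=cv2.imread("pics/wrist3.png")
cv2.imwrite("pics/c3.png",np.hstack([cv2.resize(a,(400,360)),cv2.resize(b[60:420,120:520],(400,360))]))
```

```text
at 7.97 [0.5717 0.2526 0.096 ] [-0.5  0.4  0. ] gap 0.0852 F 0.0
grip 8.5 [0.5719 0.2527 0.0966] [-0.7 -0.3  3.1] gap 0.0329 F 39.7
up 9.81 [0.5707 0.2522 0.2337] [-0.   0.2 -0.5] gap 0.0329 F 39.9
over 11.47 [ 0.5524 -0.1977  0.235 ] [-0.2  0.4 -0.3] gap 0.0328 F 39.9
above 12.32 [ 0.5529 -0.1991  0.1763] [-0.8  1.1 -0.5] gap 0.0329 F 39.9
```

View pics/c3.png

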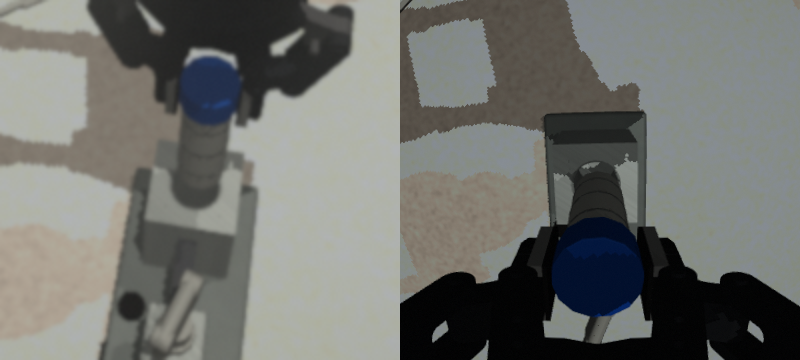

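The tube is held upright with its foot over the bore in both views: side crop (200,190), wrist crop (595,180). I'll lower it while watching the force.

Run:
```python
from h import *
def rep(m):
    s=env.get_state(); print(m,round(s["t"],2),s["ee_pos"].round(4),s["wrist_force"].round(1),"gap",round(s["finger_gap"],4)); return s
for z in np.r_[.165,.155,.145,.135,.125,.115,.108,.105,.103]:
    env.movel([.552,-.1987,z],rate=.08); s=rep("z")
    if np.abs(s["wrist_force"]).max()>12: break
```

```text
z 12.69 [ 0.5511 -0.1984  0.1638] [ 0.7 -0.3 -0.7] gap 0.0331
z 12.97 [ 0.5512 -0.1984  0.1539] [ 0.  -0.2  0. ] gap 0.0329
z 13.24 [ 0.5517 -0.1986  0.1441] [-0.2  1.  -0.1] gap 0.0329
z 13.52 [ 0.5518 -0.1986  0.1342] [ 0.2  0.2 -0.2] gap 0.0326
z 13.79 [ 0.5519 -0.1987  0.1243] [-0.1  0.4 -0.9] gap 0.0329
z 14.07 [ 0.552  -0.1987  0.1145] [-0.4 -0.5 -1. ] gap 0.033
z 14.32 [ 0.5522 -0.1988  0.1076] [-0.3 -0.   0. ] gap 0.0327
z 14.57 [ 0.5522 -0.1988  0.1049] [-0.7 -0.3  0. ] gap 0.0328
z 14.82 [ 0.5524 -0.199   0.1046] [-2.6  0.6  5.9] gap 0.0326
```

Run:
```python
from h import *
env.release(); env.sleep(.2); s=env.get_state(); print(s["t"],s["ee_pos"],s["finger_gap"],s["wrist_force"].round(1))
env.movel([.552,-.1987,.22],rate=.15)
env.movep([.49,-.265,.24],down(-.91)); env.sleep(.3)
look(dict(tube=.018,screw_grip=.105),"pics/w4.png"); print(env.get_state()["t"])
w=cv2.imread("pics/w4.png"); cv2.imwrite("pics/w4c.png",cv2.resize(cv2.convertScaleAbs(w[100:300,240:440],alpha=1.5),(600,600),interpolation=cv2.INTER_CUBIC))
```

```text
15.5833 [ 0.55200228 -0.19869346  0.10296883] 0.08526433459539334 [0.1 0.  0.2]
pose (array([ 0.49037742, -0.26411919,  0.23938967]), array([ 9.45655372e-01,  3.25170215e-01, -2.31974644e-04, -4.42188749e-04]))
tube [([302.9, 118.6], 0.77, [0.5515, -0.198])]
screw_grip [([332.7, 228.7], 0.68, [0.4976, -0.2726])]
17.425
```

View pics/w4c.png

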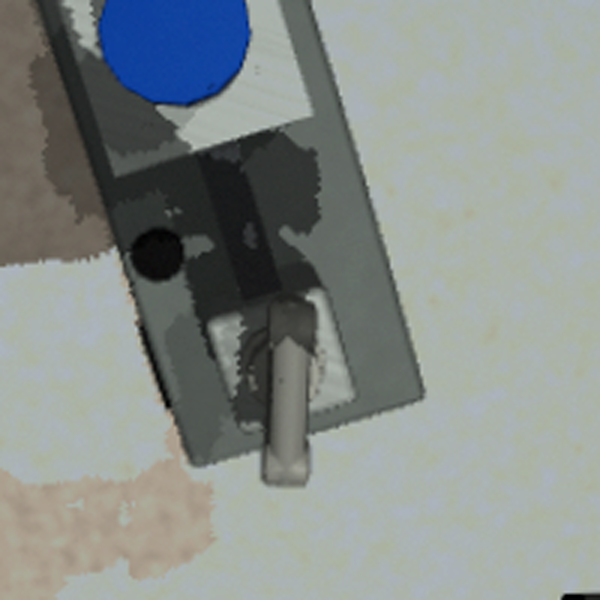

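The tube is home: the blue cap sits in line over the tower at crop (175,30). The wing's top bar runs from about (292,305) to (286,470) in the crop, nearly in line with the tool's x axis.

Run:
```python
from h import *
p=(np.array([ 0.49037742, -0.26411919,  0.23938967]), np.array([ 9.45655372e-01,  3.25170215e-01, -2.31974644e-04, -4.42188749e-04]))
f=lambda u,v,z:atz("wrist",(240+u/3,100+v/3),z,p)
a=f(292,303,.119);b=f(286,470,.119); print(a,b,np.linalg.norm(a-b),(a+b)/2,np.arctan2(*(a-b)[1::-1]))
w=cv2.imread("pics/w4.png").astype(int); m=((w[...,0]>100)&(w[...,0]>2*w[...,2])).astype(np.uint8)
cs,_=cv2.findContours(m,0,1); c=max(cs,key=cv2.contourArea); print("cap top",cv2.minEnclosingCircle(np.array([atz("wrist",q[0],.133,p)[:2] for q in c],np.float32)))
```

```text
[ 0.51797266 -0.25999045  0.119     ] [ 0.48440507 -0.28497925  0.119     ] 0.04184761513081112 [ 0.50118887 -0.27248485  0.119     ] 0.6399282993688108
cap top ((0.5518015027046204, -0.19926495850086212), 0.0162466149777174)
```

```bash
cat >> h.py <<'E'
def rep(m):
    s=env.get_state(); y=Rn.from_quat(s["tcp_rot"]).as_matrix()[:,1]; s["yaw"]=np.arctan2(y[1],y[0])
    print(m,round(s["t"],2),s["ee_pos"].round(4),"yaw",s["yaw"].round(3),"f",s["wrist_force"].round(1),"tz",round(s["torque"][2],2),"gap",round(s["finger_gap"],4),"F",round(s["grip_force"],1)); return s
E
python3 - <<'E'
from h import *
env.movep([.499,-.2735,.15],down(-.93)); env.movel([.499,-.2735,.096],rate=.08); rep("down")
env.grasp(40); s=rep("grip")
P=np.array([.499,-.2735,.096])
for y in np.arange(-.93-.1,-.93-.65,-.1):
    env.movep(P,down(y)); s=rep("turn")
    if abs(s["torque"][2])>.6 or np.abs(s["wrist_force"]).max()>30: break
E
```

```text
down 18.7 [ 0.4992 -0.2736  0.096 ] yaw -0.93 f [ 0.5 -0.2 -0.1] tz -0.04 gap 0.0852 F 0.0
grip 19.38 [ 0.4996 -0.2741  0.0963] yaw -0.93 f [ 0.9 -2.   0.8] tz -0.0 gap 0.009 F 43.7
turn 19.62 [ 0.4996 -0.2742  0.0963] yaw -1.028 f [ 2.  -2.3  0.2] tz -0.01 gap 0.0091 F 43.7
turn 19.88 [ 0.4996 -0.2742  0.0964] yaw -1.126 f [ 2.3 -2.6 -1.6] tz -0.08 gap 0.0089 F 43.7
turn 20.12 [ 0.4996 -0.2742  0.0964] yaw -1.226 f [ 2.2 -3.6 -0.4] tz -0.12 gap 0.009 F 43.6
turn 20.38 [ 0.4996 -0.2743  0.0963] yaw -1.326 f [ 2.9 -4.6 -0.4] tz 0.01 gap 0.009 F 43.6
turn 20.62 [ 0.4997 -0.2743  0.0963] yaw -1.426 f [ 2.7 -4.9 -0.3] tz -0.06 gap 0.0096 F 43.6
turn 20.88 [ 0.4997 -0.2743  0.0963] yaw -1.526 f [ 2.7 -4.6  0. ] tz -0.07 gap 0.009 F 43.6
```

Run:
```python
from h import *
P=np.array([.4998,-.2747,.096])
t0=None
for y in np.arange(-1.526-.07,-.93-1.6,-.06):
    env.movep(P,down(y)); s=rep("turn"); print("  q6",s["joint_positions"][5].round(3),"lag",round(s["yaw"]-y,4))
    if abs(s["torque"][2])>.5 or s["yaw"]-y>.03 or np.abs(s["wrist_force"]).max()>30: break
```

```text
turn 21.12 [ 0.4997 -0.2745  0.0963] yaw -1.593 f [ 0.6 -2.2  3.5] tz -0.03 gap 0.009 F 44.2
  q6 1.013 lag 0.0035
turn 21.38 [ 0.4997 -0.2745  0.0963] yaw -1.653 f [ 0.6 -0.3  5.4] tz -0.07 gap 0.0091 F 44.3
  q6 1.074 lag 0.003
turn 21.62 [ 0.4997 -0.2746  0.0963] yaw -1.713 f [-0.2 -0.9  4.8] tz -0.03 gap 0.009 F 44.4
  q6 1.134 lag 0.003
turn 21.88 [ 0.4997 -0.2746  0.0963] yaw -1.773 f [-1.  -1.1  5.7] tz -0.07 gap 0.0091 F 44.5
  q6 1.194 lag 0.003
turn 22.12 [ 0.4998 -0.2746  0.0963] yaw -1.833 f [ 0.6 -1.4  5. ] tz -0.04 gap 0.0091 F 44.5
  q6 1.254 lag 0.003
turn 22.38 [ 0.4997 -0.2746  0.0963] yaw -1.893 f [-0.6 -0.3  5.3] tz -0.06 gap 0.009 F 44.5
  q6 1.314 lag 0.003
turn 22.62 [ 0.4997 -0.2747  0.0963] yaw -1.953 f [-0.3 -0.6  4.9] tz -0.05 gap 0.0094 F 44.5
  q6 1.374 lag 0.0031
turn 22.88 [ 0.4997 -0.2747  0.0963] yaw -2.013 f [-1.3 -1.3  4.7] tz -0.06 gap 0.0093 F 44.5
  q6 1.434 lag 0.0031
turn 23.12 [ 0.4997 -0.2748  0.0963] yaw -2.073 f [-0.1 -1.   5.2] tz -0.09 gap 0.0087 F 44.5
  q6 1.494 lag 0.003
turn 23.38 [ 0.4997 -0.2748  0.0963] yaw -2.133 f [-0.3 -0.4  4.9] tz -0.06 gap 0.0089 F 44.5
  q6 1.554 lag 0.0031
turn 23.62 [ 0.4997 -0.2748  0.0963] yaw -2.19 f [-0.9 -0.4  5.3] tz 0.51 gap 0.0092 F 44.9
  q6 1.612 lag 0.0059
```

Torque jumps to 0.5 N m after 1.26 rad, which is the stop. I'll press slightly more to confirm it, then back off a quarter turn.

Run:
```python
from h import *
P=np.array([.4998,-.2747,.096])
for y in (-2.215,-2.235):
    env.movep(P,down(y)); s=rep("press")
    if abs(s["torque"][2])>1.2: break
env.sleep(.3); s=rep("seated")
for y in np.linspace(-2.18,-2.18+1.57,9)[1:]:
    env.movep(P,down(y)); rep("back")
env.sleep(.3); rep("end")
look(dict(tube=.018),"pics/w5.png"); cv2.imwrite("pics/side5.png",env.grab_frame("side")[:,:,::-1])
a=cv2.imread("pics/side5.png")[300:480,270:470]; b=cv2.imread("pics/w5.png")
cv2.imwrite("pics/c5.png",np.hstack([cv2.resize(a,(400,360)),cv2.resize(b[60:420,120:520],(400,360))]))
```

```text
press 23.88 [ 0.4997 -0.2748  0.0963] yaw -2.207 f [-0.  -1.5  5.2] tz 0.88 gap 0.0088 F 49.3
press 24.12 [ 0.4997 -0.2749  0.0964] yaw -2.226 f [ 0.1 -1.1  5.1] tz 1.15 gap 0.0092 F 56.6
seated 24.43 [ 0.4997 -0.2748  0.0963] yaw -2.226 f [-1.9 -1.1  4.7] tz 1.15 gap 0.009 F 56.6
back 24.77 [ 0.4997 -0.2747  0.0963] yaw -1.98 f [-0.3 -1.5  5.4] tz 0.08 gap 0.0089 F 44.5
back 25.08 [ 0.4997 -0.2746  0.0963] yaw -1.784 f [-0.3 -1.   5.3] tz 0.07 gap 0.0095 F 44.5
back 25.39 [ 0.4997 -0.2745  0.0963] yaw -1.587 f [-0.8 -0.5  6.2] tz 0.04 gap 0.0096 F 44.5
back 25.7 [ 0.4997 -0.2744  0.0963] yaw -1.391 f [-0.7 -0.1  6.1] tz 0.08 gap 0.0089 F 44.5
back 26.01 [ 0.4997 -0.2743  0.0963] yaw -1.195 f [-0.8 -0.2  5.9] tz 0.04 gap 0.009 F 44.5
back 26.32 [ 0.4996 -0.2742  0.0963] yaw -0.999 f [-0.6 -0.1  6.1] tz 0.06 gap 0.009 F 44.6
back 26.62 [ 0.4996 -0.2741  0.0963] yaw -0.802 f [-0.6 -0.7  5.8] tz 0.04 gap 0.0095 F 44.6
back 26.93 [ 0.4994 -0.2741  0.0963] yaw -0.606 f [-0.2 -0.   7. ] tz 0.08 gap 0.0093 F 44.6
end 27.23 [ 0.4994 -0.2741  0.0963] yaw -0.606 f [-0.9 -0.1  6.4] tz 0.09 gap 0.0088 F 44.6
pose (array([ 0.49944021, -0.27405814,  0.09628391]), array([ 8.85975825e-01,  4.63730737e-01, -2.08219838e-04, -7.73080437e-04]))
tube [([315.8, 102.1], 0.88, [0.5497, -0.1987])]
```

View pics/c5.png

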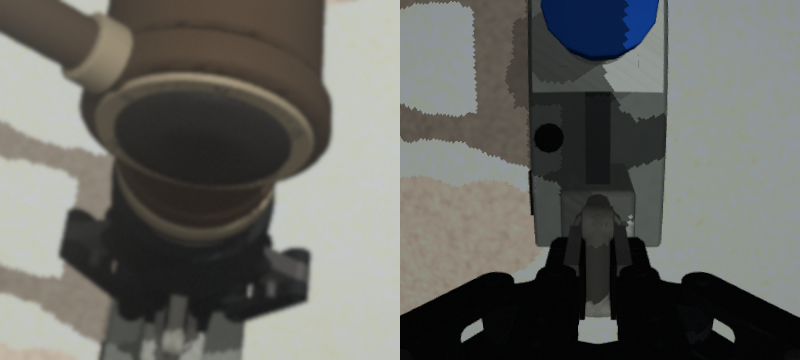

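The wing is gripped between the pads at crop (597,240), in line with the tool. The tube stands in the bore, with its cap at (600,25).

```bash
python3 -c "
from h import *
print(env.hand_in())"
```

```text
the job is handed in; nothing more can be done
None
```

The job is handed in, with no verdict returned: the tall tube stands let go and fully down in the bore, and the wing screw was turned clockwise to its stop, backed off about 1.57 rad and is still gripped at about 45 N, at about 27 s of the 61 s.

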